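Hold the bench suction at half

ROBOT

A 6-joint arm with a two-finger parallel gripper is mounted at the origin on the work surface. World frame = base frame: x ahead of the robot, y to its left, z up, the work surface at z = 0. Lengths are in m, angles in degrees, forces in N, time in s.
With the tool pointing down it reaches from about 0.35 to 0.925 m from the base axis. Payload 6.4 kg.
Tool frame: the origin (TCP) lies between the finger pads, 19 mm behind the fingertips; this is the grasp point; z points along the fingers, y is the line along which they close (so a half turn about z gives the same grasp; the last joint's range is limited). The gripper opens to 94 mm and grips with 3 to 60 N. Pads are 16 mm wide; open, the fingers measure 119 mm over their backs; the gripper's body (75 mm by 177 mm) begins 78 mm behind the grasp point.
Start: joints at [53.107, 14.043, 89.255, -0, 76.702, -9.975], TCP at [0.294, 0.58, 0.224] pointing down, gripper open.
Joint ranges: [-179.41, 179.41], [-58.25, 129.5], [7.25, 145.43], [-54.29, 234.29], [11.92, 165.04], [-157.13, 157.13]. Speed limits (degrees/s): [147.25, 147.25, 180, 180, 180, 180].

INTERFACE

Orientations are given as a 3x3 rotation matrix whose columns are the frame's x, y, z axes.
In Python, from station import r, vision gives the robot as it stands. The module is installed in compiled form; this text tells all that it offers.
- The arm moves only by the tool apply_moves, never from a script. Its argument "targets" is text: rows parted by semicolons, each of 7 numbers parted by spaces: the opening, from -1 (shut) to 1 (fully open), so that 0 is half open, then the shift along the world's x, y, z in mm, then the turn, a rotation vector about the world's x, y, z in rad. A call has 1 to 20 rows; each row is the pose to reach, as a shift and turn from the pose commanded when the call began; what a row does not reach only later rows make up. A row lasts 1/10 s, in which the tool goes at most 50 mm and 8.59 degrees, less where a joint would pass 70% of its speed; a pose out of reach is approached as far as the arm can. A call with a gripper value outside its range is refused whole. The fingers move at their own pace and stop on an object; "force" is the grip in N (left out, the last holds). Time passes only in rows, so rows that repeat a pose let the fingers close. It gives the time, the measured TCP pose, the force, the opening and the grip force at its end, in the units of the state.
- r.read_state(): the state, without advancing time (a new reading comes with each control period).
- vision.snapshot(name): name is "side" or "top"; returns a dict with "pixels" (384x512x3 uint8, red, green, blue), "vertical_fov" (degrees; the focal length in pixels is half the picture's height over the tangent of half this angle, whatever the lens; pixels are square), "cx", "cy" (the principal point, pixels), "distortion" ([k1, k2, p1, p2, k3] as OpenCV has them; the pictures are not rectified), "rvec" (rotation vector, rad) and "tvec" (3), from world to camera coordinates, as OpenCV has them. Camera axes: x right, y down, z forward; pixel columns grow to the right and rows downward; lengths in m; the calibration is good to about 2 mm. A picture is of the moment at which its call begins. There is no depth.
- r.finish_job(): hands the job in; it is judged then, once.
The state is a dict: "clock": time; "q": joint angles; "joint_velocities": joint speeds; "joint_efforts": joint torques, N m; "position": TCP position; "tcp_rot": TCP orientation; "force": force on the tool from outside, world axes, zero at the start; "moment": the same for the moment, N m; "opening": finger opening in m; "grip_force": force on a finger pad.
Only numpy, scipy, OpenCV 4.12 (cv2) and the standard library are available. Lean on these libraries where they do the work, as an engineer would, in place of code of your own. Each camera call takes 0.05 s, during which the arm holds its last target. There are 200 camera calls.

TASK

Set the bench suction to half for a sanding job: lift the round wooden lid off the suction port by its knob and set it down gently on the cork mat, knob up and clear of the gripper. Then slide the port's sprung shutter from closed to half travel, where its handle is at the thick middle line and it covers half the mouth, never letting it run wide open, and keep holding it there with the gripper: finish while still holding the shutter at half, as its spring closes it otherwise. Leave everything else on the bench where it is.

Things in the scene. Friction and masses are not known exactly. Their poses are not given: they have to be found in the camera images.
- port: Bench suction port, fixed: plywood box 295 (its x) x 140 (y) x 80 mm tall, left or right of the mat. Origin: centre of its underside, z up; its x points to world +y, give or take 0.55 rad. The shutter's handle stands out of a slot in the top at y = 0, x = -55 mm when closed, and opens towards -x. A grey pipe 52 mm across leaves the -y side at x = +70 mm, reaching 71 mm out.
- port_mouth (a point): Centre of the round mouth in the box's top (box x = +70 mm, y = 0), at the rim of its low aluminium collar, 86 mm above the bench. Mouth 76 mm across, collar 92 mm outside. At the start the lid covers it; the steel shutter lies just below it.
- half_mark (a point): Point on the box's top (80 mm above the bench, box x = -95 mm, y = 0) where the handle's middle stands at half travel. The thick black line across the top, broken by the slot, marks it; thin lines 40 mm to either side mark closed (nearer the mouth) and wide open.
- shutter (a joint): Opening of the shutter in m: 0 closed, 0.040 half travel, 0.080 wide open (end stop); the handle moves towards the box's -x. A spring pulls it shut: about 3.3 N at closed, 7.7 N at half, 12.1 N wide open, plus about 0.4 N of friction; let go, it slides shut.
- shutter_grip (a point): Middle of the shutter's upright wooden handle, 104 mm above the bench, moving with it. The handle is a block 14 mm thick (along the box's x, the slide direction) x 34 mm wide (box's y), from 84 to 122 mm above the bench, free on all sides; it is gripped from above.
- lid: Loose round wooden lid, 100 mm across, about 0.12 kg (0.08 to 0.17), on the mouth's collar, its origin 81 mm above the bench. Origin: centre of its underside, z up. From there up: a plug 68 mm across, 5 mm thick, sitting in the mouth with play; a disc 12 mm thick (5 to 17 mm); the knob, an upright cylinder 28 mm across (17 to 51 mm).
- lid_knob (a point): On the lid's axis, 40 mm above the lid's origin: a height to put the TCP to grip the knob from above.
- mat: Square cork mat 190 x 190 mm, 4 mm thick, fixed flat on the bench. Origin: centre of its underside; z up, sides along its x and y; turned by up to 0.25 rad.
- glass: straight clear drinking glass, 70 mm across, 140 mm tall; stands just beyond the cork mat (about 170 mm from the mat's centre) (bystander; origin at the centre of its underside, leave alone)
- comb: flat wooden comb, 110 x 45 x 8 mm, lies on the bench along the far long side of the suction box (bystander; origin at the centre of its underside, leave alone)
- sanding_block: cork sanding block 70 x 110 x 35 mm, lies between the cork mat and the robot (bystander; origin at the centre of its underside, leave alone)
- blank: light wooden stick 160 x 36 x 24 mm, lies on the bench along the near long side of the suction box (bystander; origin at the centre of its underside, leave alone)
- oil_bottle: amber bottle 60 mm across, 150 mm tall, towards the far side of the bench, beyond the box and the mat (bystander; origin at the centre of its underside, leave alone)
- tape_measure: black tape measure 70 x 40 x 60 mm, towards the far side of the bench, beyond the box and the mat (bystander; origin at the centre of its underside, leave alone)
- hammer: hammer lying at the right side of the bench (bystander; leave alone)
Mind the look-alikes: they are no part of the job. Leave any red or turquoise look-alike of the lid alone.

How it is judged:
By the outcome, as a careful person would: the job done as asked, in the order asked, and still so for the second after the job is handed in, while the arm keeps its last pose, push and grip.
It also fails if it takes over 64 s, if anything falls off the work surface, if the arm or the gripper's body presses on something with over 40 N, if the wrist force passes 120 N, or if a joint passes its speed limit or range.

## Working session

There is one attempt and no reset: what is moved stays moved. The work goes in short steps, Python scripts to look and compute and a tool call to move; the robot and the scene stay as the last step left them, time stands still between calls to the robot, and variables do not carry over. Pictures are saved under pics/ and viewed, at most 10 in all, crops included, and the job is handed in when it is done.

Besides the shell and the picture viewer there is one more tool, called after "Emit:" as name(argument=value, ...) on one line, values as JSON. apply_moves: Moves the arm, as the interface text tells. Its arguments: {"type":"object","properties":{"targets":{"type":"string"},"force":{"type":"number"}},"required":["targets"]}

```bash
mkdir -p pics; cat > h.py <<'E'
import numpy as np, cv2
from station import r, vision
def snap(n, f=None):
    s=vision.snapshot(n)
    if f: cv2.imwrite('pics/'+f, cv2.cvtColor(s['pixels'],cv2.COLOR_RGB2BGR))
    return s
def cam(s):
    h=s['pixels'].shape[0]; f=h/2/np.tan(np.radians(s['vertical_fov'])/2)
    K=np.array([[f,0,s['cx']],[0,f,s['cy']],[0,0,1]]); return K,np.array(s['distortion'],float),np.array(s['rvec'],float),np.array(s['tvec'],float)
def plane(s,uv,z):
    K,d,rv,t=cam(s); R=cv2.Rodrigues(rv)[0]
    p=cv2.undistortPoints(np.array(uv,float).reshape(-1,1,2),K,d)[:,0]
    D=np.c_[p,np.ones(len(p))]@R; C=-R.T@t
    return C+D*((z-C[2])/D[:,2])[:,None]
def proj(s,P):
    K,d,rv,t=cam(s); return cv2.projectPoints(np.array(P,float).reshape(-1,1,3),rv,t,K,d)[0][:,0]
E
python3 - <<'E'
from h import *
for n in('top','side'):
    s=snap(n,n+'0.png'); K,d,rv,t=cam(s); print(n,-cv2.Rodrigues(rv)[0].T@t, K[0,0])
E
```

```text
top [ 0.39084917 -0.05932284  1.21272398] 377.34759304791925
side [ 0.13598117 -0.73440547  0.82657038] 355.72821170863006
```

View pics/top0.png

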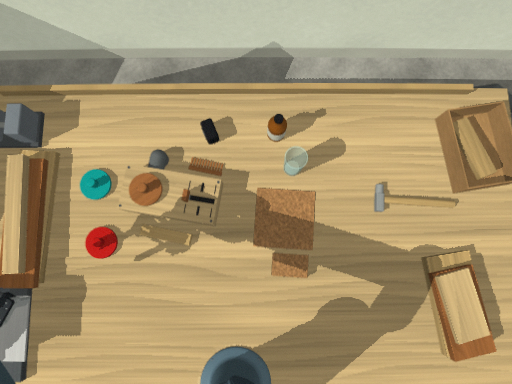

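View pics/side0.png

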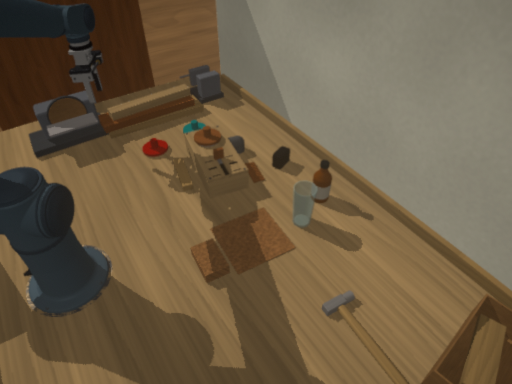

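Top view: brown lid at about (146,188), box with the shutter handle at about (186,194), mat centred near (285,218). The red and turquoise look-alikes are at the left. I'll zoom in to measure.

```bash
python3 - <<'E'
from h import *
a=cv2.imread('pics/top0.png')[145:245,110:240]
cv2.imwrite('pics/c0.png',cv2.resize(a,None,fx=6,fy=6,interpolation=cv2.INTER_CUBIC))
E
```

```text
(no output)
```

View pics/c0.png

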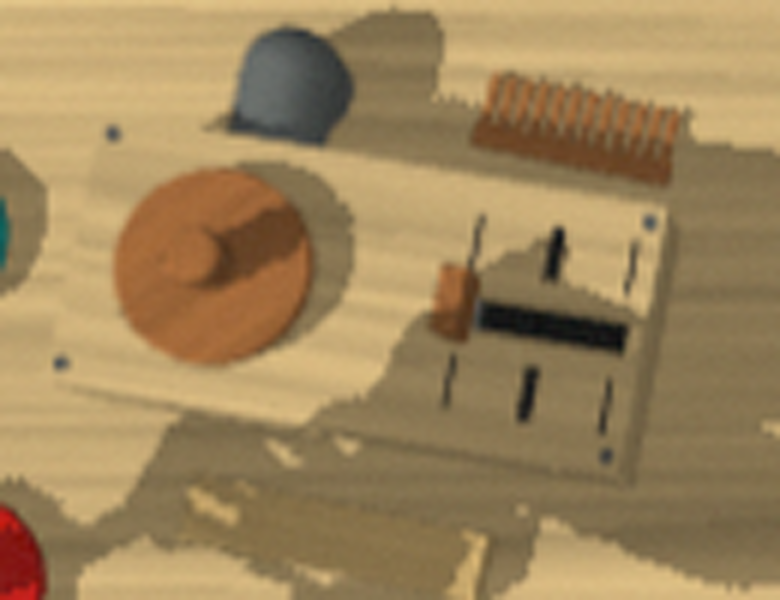

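Enlarged crop: lid disc centre is near crop (213,266), the four screws at (112,133), (650,222), (60,362) and (606,456), the thick line's middle at (541,324), and the handle top at (457,300).

```bash
python3 - <<'E'
from h import *
s=snap('top')
c=lambda L:[((x+.5)/6-.5+110,(y+.5)/6-.5+145) for x,y in L]
S=plane(s,c([(112,133),(650,222),(60,362),(606,456)]),.08); print('screws',S.round(4)); m=S.mean(0)
L=plane(s,c([(556,254),(527,394)]),.08); H=L.mean(0); print('half',H, 'centre',m)
ax=(S[0]+S[2]-S[1]-S[3])[:2]; th=np.arctan2(ax[1],ax[0]); u=np.array([np.cos(th),np.sin(th)]); print('yaw',th)
print('from screws half',m[:2]-.095*u,'mouth',m[:2]+.07*u,'closed',m[:2]-.055*u)
hsv=cv2.cvtColor(s['pixels'],cv2.COLOR_RGB2HSV); 
print(hsv[195,135],hsv[220,285],hsv[160,290])
M=cv2.inRange(hsv,(5,110,60),(16,255,255)); cv2.imwrite('pics/m.png',M)
for ct in cv2.findContours(M,0,2)[0]:
    if cv2.contourArea(ct)>150:
        rect=cv2.minAreaRect(ct); (x,y),(w,h),a=rect
        if x<60 or x>420: continue
        print('px',x,y,w,h,'z.092',plane(s,[(x,y)],.092),'z.004',plane(s,[(x,y)],.004)); 
        if w>50: print('mat corners',plane(s,cv2.boxPoints(rect),.004))
print('knob top',plane(s,c([(194,257)]),.132),'handle top',plane(s,c([(458,286)]),.122))
E
```

```text
screws [[0.6522 0.3274 0.08  ]
 [0.604  0.051  0.08  ]
 [0.5341 0.3481 0.08  ]
 [0.4851 0.0719 0.08  ]]
half [0.55214922 0.10526412 0.08      ] centre [0.56884338 0.19962508 0.08      ]
yaw 1.396721369599426
from screws half [0.55238965 0.1060608 ] mouth [0.58096718 0.26856718] closed [0.55931754 0.14545628]
[ 14 168 155] [ 15 143 118] [ 42  34 149]
px 289.723388671875 264.87310791015625 35.908512115478516 22.58531379699707 z.092 [[ 0.3528341  -0.16200785  0.092     ]] z.004 [[ 0.34984913 -0.17007074  0.004     ]]
px 284.12615966796875 218.6083984375 59.401466369628906 58.80279541015625 z.092 [[ 0.48846098 -0.14808004  0.092     ]] z.004 [[ 0.49612552 -0.15504932  0.004     ]]
mat corners [[ 0.4099053  -0.05315994  0.004     ]
 [ 0.59866461 -0.06690627  0.004     ]
 [ 0.58445258 -0.25959635  0.004     ]
 [ 0.39587959 -0.24122455  0.004     ]]
px 145.0 189.0 32.0 32.0 z.092 [[0.58042543 0.26933082 0.092     ]] z.004 [[0.59531108 0.29513692 0.004     ]]
px 205.49998474121094 166.0 33.535858154296875 12.74754810333252 z.092 [[0.6501693  0.08803577 0.092     ]] z.004 [[0.67053129 0.09960647 0.004     ]]
px 276.61468505859375 125.784423828125 18.6776123046875 17.240873336791992 z.092 [[ 0.77668231 -0.13024563  0.092     ]] z.004 [[ 0.80697819 -0.13581453  0.004     ]]
knob top [[0.57838286 0.26678172 0.132     ]] handle top [[0.56495795 0.14021454 0.122     ]]
```

```bash
python3 - <<'E'
from h import *
s=r.read_state(); print(s['position'],s['tcp_rot'],s['clock'],s['opening'],s['force'])
y=np.array(s['tcp_rot'])[:,1]; d=np.arctan2(y[1],y[0]); print(d,(1.397-d+np.pi/2)%np.pi-np.pi/2)
t=snap('top'); print('glass', plane(t,[(292,171)],0))
E
```

```text
[0.29397975 0.5792454  0.22341217] [[-8.91679580e-01  4.52666259e-01 -8.85421788e-04]
 [ 4.52667049e-01  8.91678857e-01 -1.16541277e-03]
 [ 2.61968851e-04 -1.43997603e-03 -9.99998929e-01]] 0.15 0.09381179705706999 [ 0.46905963 -0.36410894  0.223288  ]
1.101042570947 0.29595742905300004
glass [[ 0.65301286 -0.18422389  0.        ]]
```

Emit:
apply_moves(targets="1 30 -33 0 0 0 0.03;1 64 -69 0 0 0 0.08;1 97 -105 0 0 0 0.13;1 130 -141 0 0 0 0.18;1 163 -177 0 0 0 0.23;1 196 -213 0 0 0 0.296;1 229 -248 0 0 0 0.296;1 262 -284 0 0 0 0.296;1 280 -304 0 0 0 0.296;1 287 -311 0 0 0 0.296;1 287 -311 -15 0 0 0.296;1 287 -311 -30 0 0 0.296;1 287 -311 -30 0 0 0.296;1 287 -311 -30 0 0 0.296;1 287 -311 -30 0 0 0.296", force=12)

```text
clock: 1.7
position: [0.5809, 0.2695, 0.1945]
tcp_rot: [[-0.985, 0.172, 0.0], [0.172, 0.985, 0.0], [-0.0, 0.0, -1.0]]
force: [-0.5, -0.2, 0.3]
opening: 0.0945
grip_force: 0.0
```

```bash
python3 - <<'E'
from h import *
a=snap('side','s1.png')
p=proj(a,[(.581,.2685,.132),(.559,.1455,.122),(.581,.2685,.098)]); print(p)
b=a['pixels'][60:220,110:310]
cv2.imwrite('pics/s1c.png',cv2.resize(b[:,:,::-1],None,fx=3.5,fy=3.5,interpolation=cv2.INTER_CUBIC)); print(r.read_state()['position'])
E
```

```text
[[206.04477415 126.77649742]
 [217.45730863 148.05508836]
 [206.94233275 134.752098  ]]
[0.58115621 0.26933514 0.19486203]
```

View pics/s1c.png

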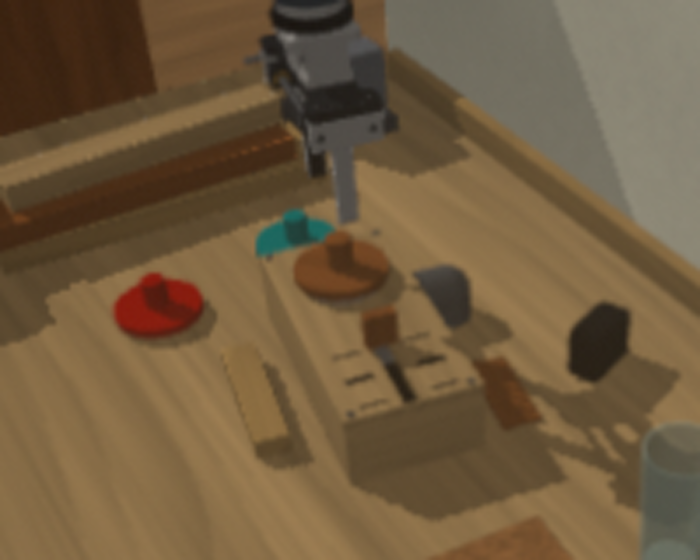

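The knob top shows at crop (339,236) and the prediction was (336,234), so it agrees to a few mm. I'll descend and grip.

Emit:
apply_moves(targets="1 1 0 -20 0 0 0;1 1 0 -40 0 0 0;1 1 0 -55 0 0 0;1 1 0 -65 0 0 0;1 1 0 -72 0 0 0;1 1 0 -72 0 0 0;1 1 0 -72 0 0 0;-0.6 1 0 -72 0 0 0;-1 1 0 -72 0 0 0;-1 1 0 -72 0 0 0;-1 1 0 -72 0 0 0;-1 1 0 -72 0 0 0;-1 1 0 -72 0 0 0;-1 1 0 -72 0 0 0;-1 1 0 -72 0 0 0", force=15)

```text
clock: 3.25
position: [0.5822, 0.2686, 0.1222]
tcp_rot: [[-0.985, 0.173, -0.0], [0.173, 0.985, -0.0], [0.0, -0.0, -1.0]]
force: [-1.0, -0.1, 0.7]
opening: 0.0331
grip_force: 0.0
```

Emit:
apply_moves(targets="-1 0 0 0 0 0 0;-1 0 0 0 0 0 0;-1 0 0 0 0 0 0;-1 0 0 0 0 0 0;-1 0 0 0 0 0 0;-1 0 0 5 0 0 0;-1 0 0 12 0 0 0;-1 0 0 25 0 0 0;-1 0 0 40 0 0 0;-1 0 0 60 0 0 0;-1 0 0 80 0 0 0;-1 0 0 80 0 0 0;-1 0 0 80 0 0 0", force=15)

```text
clock: 4.55
position: [0.5826, 0.2687, 0.2032]
tcp_rot: [[-0.985, 0.173, 0.002], [0.173, 0.985, 0.0], [-0.002, 0.001, -1.0]]
force: [0.3, -0.9, -2.2]
opening: 0.0278
grip_force: 15.0
```

Emit:
apply_moves(targets="-1 -2 -10 0 0 0 0;-1 -6 -30 0 0 0 0;-1 -12 -57 0 0 0 0;-1 -19 -90 0 0 0 0;-1 -27 -125 0 0 0 0;-1 -34 -160 0 0 0 0;-1 -42 -195 0 0 0 0;-1 -49 -230 0 0 0 0;-1 -56 -265 0 0 0 0;-1 -64 -300 0 0 0 0;-1 -71 -335 0 0 0 0;-1 -78 -365 0 0 0 0;-1 -83 -390 0 0 0 0;-1 -87 -408 0 0 0 0;-1 -89 -418 0 0 0 0;-1 -90 -424 0 0 0 0;-1 -90 -424 -10 0 0 0;-1 -90 -424 -20 0 0 0;-1 -90 -424 -20 0 0 0;-1 -90 -424 -20 0 0 0")

```text
clock: 6.55
position: [0.492, -0.1546, 0.1815]
tcp_rot: [[-0.985, 0.172, -0.001], [0.172, 0.985, 0.001], [0.001, 0.001, -1.0]]
force: [0.7, -0.3, -0.8]
opening: 0.0275
grip_force: 15.0
```

```bash
python3 - <<'E'
from h import *
a=snap('side','s2.png')
print(r.read_state()['position'],r.read_state()['force'],r.read_state()['clock'])
b=a['pixels'][130:310,160:360]
cv2.imwrite('pics/s2c.png',cv2.resize(b[:,:,::-1],None,fx=3,fy=3,interpolation=cv2.INTER_CUBIC))
E
```

```text
[ 0.4923298  -0.15486631  0.18202226] [ 1.05460739 -0.10812698 -1.8257891 ] 6.6
```

View pics/s2c.png

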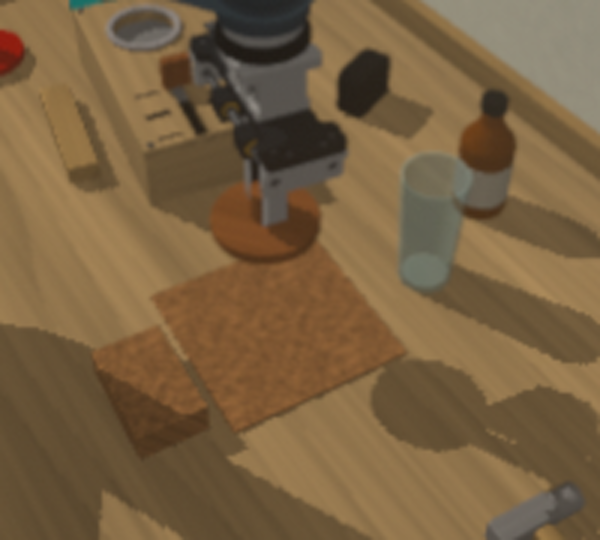

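The lid is held level above the mat (lid at crop (265,222)). I'll lower it.

Emit:
apply_moves(targets="-1 0 0 -10 0 0 0;-1 0 0 -28 0 0 0;-1 0 0 -48 0 0 0;-1 0 0 -68 0 0 0;-1 0 0 -88 0 0 0;-1 0 0 -105 0 0 0;-1 0 0 -118 0 0 0;-1 0 0 -125 0 0 0;-1 0 0 -129 0 0 0;-1 0 0 -132 0 0 0;-1 0 0 -132 0 0 0;-1 0 0 -133 0 0 0;-1 0 0 -134 0 0 0;-1 0 0 -135 0 0 0;-1 0 0 -135 0 0 0;-1 0 0 -135 0 0 0")

```text
clock: 8.2
position: [0.4923, -0.1554, 0.0473]
tcp_rot: [[-0.985, 0.173, 0.0], [0.173, 0.985, -0.0], [-0.0, -0.0, -1.0]]
force: [0.3, 0.2, -1.4]
opening: 0.0279
grip_force: 15.0
```

Emit:
apply_moves(targets="-1 0 0 -0.5 0 0 0;-1 0 0 -1 0 0 0;-1 0 0 -1.5 0 0 0;-1 0 0 -2 0 0 0;-1 0 0 -2 0 0 0;-1 0 0 -2 0 0 0")

```text
clock: 8.8
position: [0.4922, -0.1554, 0.0452]
tcp_rot: [[-0.985, 0.173, -0.0], [0.173, 0.985, 0.0], [0.0, -0.0, -1.0]]
force: [-0.7, -0.1, -1.5]
opening: 0.0277
grip_force: 15.0
```

Emit:
apply_moves(targets="-1 0 0 -0.5 0 0 0;-1 0 0 -1 0 0 0;-1 0 0 -1.5 0 0 0;-1 0 0 -1.5 0 0 0;-1 0 0 -1.5 0 0 0")

```text
clock: 9.3
position: [0.4923, -0.1554, 0.0451]
tcp_rot: [[-0.985, 0.173, -0.001], [0.173, 0.985, 0.0], [0.001, 0.0, -1.0]]
force: [-5.6, 2.8, 10.7]
opening: 0.0278
grip_force: 15.0
```

Seated on the mat. I'll ease off, release and rise.

Emit:
apply_moves(targets="-1 0 0 1.2 0 0 0;-1 0 0 1.2 0 0 0;-0.2 0 0 1.2 0 0 0;-0.2 0 0 1.2 0 0 0;-0.2 0 0 1.2 0 0 0;-0.2 0 0 1.2 0 0 0;-0.2 0 0 1.2 0 0 0;-0.2 0 0 1.2 0 0 0;-0.2 0 0 10 0 0 0;-0.2 0 0 25 0 0 0;-0.2 0 0 50 0 0 0;-0.2 0 0 80 0 0 0;-0.2 0 0 115 0 0 0;-0.2 0 0 150 0 0 0;-0.2 0 0 160 0 0 0;-0.2 0 0 160 0 0 0")

```text
clock: 10.9
position: [0.4932, -0.1559, 0.2057]
tcp_rot: [[-0.985, 0.173, 0.004], [0.173, 0.985, -0.002], [-0.004, -0.001, -1.0]]
force: [0.1, 0.2, -0.6]
opening: 0.0373
grip_force: 0.0
```

Emit:
apply_moves(targets="-0.1 3 12 0 0 0 0;-0.1 9 40 0 0 0 0;-0.1 18 80 0 0 0 0;-0.1 28 125 0 0 0 0;-0.1 38 170 0 0 0 0;-0.1 48 215 0 0 0 0;-0.1 57 255 0 0 0 0;-0.1 63 283 0 0 0 0;-0.1 66 296 0 0 0 0;-0.1 67 301 0 0 0 0;-0.1 67 301 -20 0 0 0;-0.1 67 301 -40 0 0 0;-0.1 67 301 -50 0 0 0;-0.1 67 301 -50 0 0 0;-0.1 67 301 -50 0 0 0")

```text
clock: 12.4
position: [0.5595, 0.145, 0.1541]
tcp_rot: [[-0.985, 0.174, 0.0], [0.174, 0.985, -0.0], [-0.0, -0.0, -1.0]]
force: [0.2, -0.5, 0.2]
opening: 0.0425
grip_force: 0.0
```

```bash
python3 - <<'E'
from h import *
a=snap('side','s3.png'); st=r.read_state()
print(st['position'],st['opening'],st['clock'])
b=a['pixels'][90:290,150:350]
print((proj(a,[(.559,.1455,.122),(.569,.1995,.08),(.552,.106,.08),(.492,-.155,.055)])-[150,90])*3)
cv2.imwrite('pics/s3c.png',cv2.resize(b[:,:,::-1],None,fx=3,fy=3,interpolation=cv2.INTER_CUBIC))
E
```

```text
[0.55984071 0.14519078 0.15465711] 0.04206195125736729 12.45
[[202.3719259  174.16526509]
 [190.38450463 177.77188756]
 [216.79073749 224.28973286]
 [297.79430465 408.59803583]]
```

View pics/s3c.png

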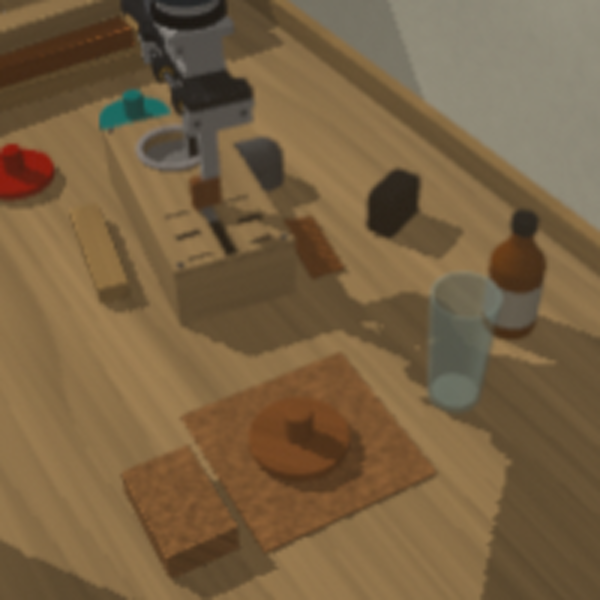

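The lid sits knob-up on the mat (crop (301,437)) and the gripper is above the handle. I'll descend and grip it.

Emit:
apply_moves(targets="-0.1 0 0 -12 0 0 0;-0.1 0 0 -26 0 0 0;-0.1 0 0 -38 0 0 0;-0.1 0 0 -45 0 0 0;-0.1 0 0 -49 0 0 0;-0.1 0 0 -49 0 0 0;-0.1 0 0 -49 0 0 0;-1 0 0 -49 0 0 0;-1 0 0 -49 0 0 0;-1 0 0 -49 0 0 0;-1 0 0 -49 0 0 0;-1 0 0 -49 0 0 0;-1 0 0 -49 0 0 0;-1 0 0 -49 0 0 0;-1 0 0 -49 0 0 0;-1 0 0 -49 0 0 0;-1 0 0 -49 0 0 0;-1 0 0 -49 0 0 0", force=30)

```text
clock: 14.25
position: [0.5591, 0.1439, 0.105]
tcp_rot: [[-0.985, 0.173, -0.001], [0.173, 0.985, -0.003], [0.0, -0.003, -1.0]]
force: [-1.7, -7.4, 3.0]
opening: 0.0135
grip_force: 30.0
```

Emit:
apply_moves(targets="-1 -0.5 -3 0 0 0 0;-1 -1.2 -7 0 0 0 0;-1 -2 -12 0 0 0 0;-1 -3 -18 0 0 0 0;-1 -4 -24 0 0 0 0;-1 -5 -30 0 0 0 0;-1 -6 -35 0 0 0 0;-1 -6.6 -39 0 0 0 0;-1 -7 -41.5 0 0 0 0;-1 -7 -42 0 0 0 0;-1 -7 -42 0 0 0 0;-1 -7 -42 0 0 0 0;-1 -7 -42 0 0 0 0;-1 -7 -42 0 0 0 0", force=35)

```text
clock: 15.65
position: [0.5523, 0.1045, 0.105]
tcp_rot: [[-0.985, 0.173, 0.0], [0.173, 0.985, 0.002], [-0.0, 0.002, -1.0]]
force: [0.8, 6.7, 1.6]
opening: 0.0141
grip_force: 35.0
```

```bash
python3 - <<'E'
from h import *
a=snap('side','s4.png'); st=r.read_state()
print(st['position'],st['opening'],st['clock'],st['force'],st['grip_force'])
b=a['pixels'][110:190,180:280]
cv2.imwrite('pics/s4c.png',cv2.resize(b[:,:,::-1],None,fx=7,fy=7,interpolation=cv2.INTER_CUBIC))
E
```

```text
[0.55224868 0.10451854 0.10498212] 0.01345420653612309 15.7 [0.77655245 7.23891529 1.41080838] 35.01234233379364
```

View pics/s4c.png

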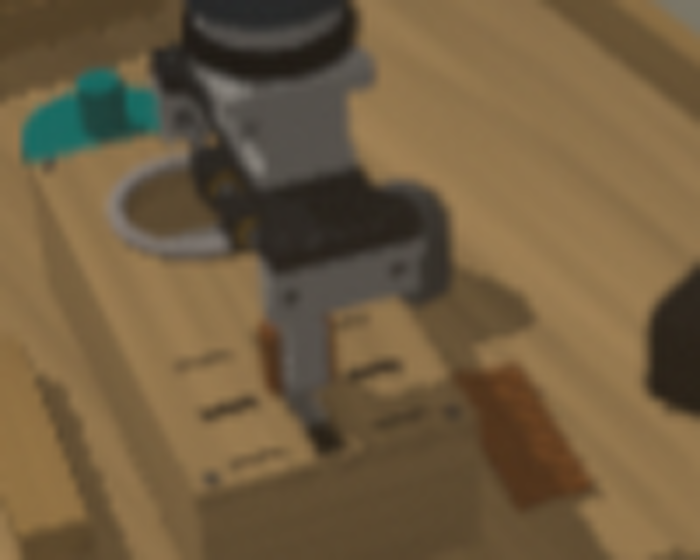

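The handle (crop (300,350)) stands at the thick line, the TCP has moved 40 mm from closed, and the roughly 7 N pull matches the half-travel spring force.

```bash
python3 -c "
from station import r
print(r.finish_job())"
```

```text
the job is handed in; nothing more can be done
None
```

The job is handed in at about 16 s: the lid is knob-up on the cork mat, and the gripper is still holding the shutter at half travel, about 40 mm open.

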